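# Reset a paper trimmer's cam-locked back stop

## Task

Set the paper trimmer for card strips, working with the fingertips only and picking nothing up. First push the knob of the clamp's cam lever all the way round to its free end, so that the cam stands at its low point; then push the back stop forward by its thumb tab, towards the cut rail, until the fence is fully home against the small stop block; then push the lever all the way back so that the cam clamps the stop there. Leave the other things on the desk where they stand.

Things in the scene. Friction and masses are not known exactly. Their poses are not given: they have to be found in the camera images.
- trimmer: Rotary paper trimmer, fixed: grey board 340 mm (x) by 300 mm (y), top 20 mm above the desk. Origin: centre of its underside, on the desk; x points away from the operator's near edge, y to the operator's left. Cut rail with black cutting head (to 90 mm high) along x at y = -118 mm. A guide for the back stop's stem stands on the board at x = -105 mm, y = 63 to 147 mm, top 33 mm above the desk. Forward is -y.
- stop_block (a point): Top centre of the small dark stop block fixed on the board in front of the back stop: 22 mm (trimmer's x) by 20 mm (y), 38 mm above the desk.
- fence_face (a point): Point on the front (-y) face of the back stop's fence, in line with its stem, 31 mm above the desk. The fence bar is 12 mm thick, 190 mm long along the trimmer's x (from 15 mm on the near side of this point), top 42 mm above the desk. Home: face against the stop block's rear face, this point 10 mm in the trimmer's +y from the block's centre. Starts 40 to 90 mm behind that.
- thumb_tab (a point): Middle of the rear (+y) face of the upright thumb tab at the back end of the stem, 38 mm above the desk; the tab is 26 mm wide (trimmer's x), 6 mm thick, from 20 to 56 mm above the desk. The flat stem (18 mm wide, top 28 mm above the desk) joins it to the fence, 215 mm ahead. Push here towards the trimmer's -y: 2 to 5 N when the cam is low; clamped, it holds over 20 N.
- cam_axis (a point): Point on the vertical axis of the cam and its lever, 40 mm above the desk, fixed to the board on the near (-x) side of the stem, 25 mm from the stem's centre line. Below the lever, the steel cam plate's flat nose (16 mm from the axis) wedges the stem against its guide; its round low side (11.5 mm) clears the stem by 4 mm.
- lever_knob (a point): Centre of the black upright knob at the end of the cam lever: 14 mm diameter, from 38 to 66 mm above the desk (this point 52 mm), 70 mm from the cam axis. The lever bar (10 mm wide) lies 37 to 44 mm above the desk.
- cam_lever (a joint): Lever angle (rad): 0 = clamped end stop, 2.094 = free end stop (cam low), growing counter-clockwise seen from above. Direction in which the lever points, counter-clockwise from the trimmer's x: 105 deg at 0, 225 deg at 2.094. Starts 0 to 0.05. The cam bites below 0.4: 3 to 8 N across the knob frees it or presses it back in to the end stop. Elsewhere 2 N turns it, and it stays where it is left.
- cola_bottle: Bystander: dark soft-drink bottle with a yellow cap, 64 mm diameter, 210 mm tall, standing on the desk left of the trimmer. Origin: centre of its underside.
- glue_stick: Bystander: glue stick, white with a green cap, 27 mm diameter, 94 mm tall, standing on the desk left of the trimmer. Origin: centre of its underside.
- stapler: Bystander: blue stapler, 128 x 36 x 54 mm, on the desk right of the trimmer. Origin: centre of its underside.
- ink_pad: Bystander: round red ink-pad tin with a small lid knob, 72 mm diameter, 36 mm tall, on the desk right of the trimmer, on the near side. Origin: centre of its underside.

How it is judged (in metres and radians):
On the way, in this order (a step that is already met when the one before it is completed fails the run):
1. the cam lever is turned to its free end (cam at its low point) while the back stop is still back (value of joint cam_lever above 1.9 rad and y of fence_face in the frame of stop_block above 0.035 m), for 0.1 s.
2. with the cam low, the back stop is pushed forward against the stop block (value of joint cam_lever above 1.6 rad and y of fence_face in the frame of stop_block below 0.013 m), for 0.1 s.
At the end, for the whole second after the job is handed in: The fence face is within 3 mm of the stop block's rear face and square to within 0.05 rad, and the cam lever is within 0.15 rad of its clamped stop; the four bystanders are within 20 mm of where they stood (y of fence_face in the frame of stop_block below 0.013 m and angle between the y axis of fence_face and the y axis of trimmer, either way round below 0.05 rad and value of joint cam_lever below 0.15 rad and distance of each of cola_bottle, glue_stick, stapler, ink_pad from where it was at the start of the episode below 0.02 m); the robot touches nothing.
It fails at once if the back stop is forced along its guide (over 15 mm) while the cam is not yet released (value of joint cam_lever below 1.2 rad and y of fence_face in the frame of stop_block above 0.035 m and distance of fence_face from where it was at the start of the episode above 0.015 m).
It fails at once if the back stop is lifted or levered up (z of fence_face in the frame of trimmer above 0.041 m or z of thumb_tab in the frame of trimmer above 0.048 m).
It fails at once if the trimmer is pushed with the arm or the gripper's body instead of the fingers (contact force between the arm and trimmer above 5 N).
It fails at once if a bystander is lifted, tipped or shoved more than 20 mm (distance of any of cola_bottle, glue_stick, stapler, ink_pad from where it was at the start of the episode above 0.02 m or angle between any of cola_bottle, glue_stick, stapler, ink_pad's own z axis and vertical above 0.3 rad).
It also fails if it takes over 69 s, if anything falls off the work surface, if the arm or the gripper's body presses on something with over 40 N, if the wrist force passes 120 N, or if a joint passes its speed limit or range.

## Robot

A 6-joint arm with a two-finger parallel gripper is mounted at the origin on the work surface. World frame = base frame: x ahead of the robot, y to its left, z up, the work surface at z = 0. Lengths are in mm, angles in rad, forces in N, time in s.
With the tool pointing down it reaches from about 350 to 775 mm from the base axis. Payload 7.3 kg.
Tool frame: the origin (TCP) lies at the centre of the arm's flange, where the gripper is bolted on; the fingertips stand 178 mm ahead of it and the grasp point (between the pads) lies 159 mm ahead of it; z points along the fingers, y is the direction in which the jaws open and shut (so a half turn about z gives the same grasp; the last joint's range is limited). The gripper opens to 92 mm and grips with 3 to 60 N. Pads are 19 mm wide; open, the fingers measure 130 mm over their backs; the gripper's body (75 mm by 190 mm) begins 47 mm behind the grasp point.
Start: joints at [-1.339, 0.342, 1.524, -0, 1.275, -0.146], TCP at [193.68, -487.971, 404.741] pointing down, gripper open.
Joint ranges: [-2.53, 2.53], [-0.77, 2.02], [0.04, 2.7], [-1, 4.14], [0.28, 2.66], [-3.11, 3.11]. Speed limits (rad/s): [2.57, 2.57, 3.14, 3.14, 3.14, 3.14].

## Interface

Orientations are given as [roll, pitch, yaw] about the fixed x, y, z axes, in that order (R = Rz(yaw) Ry(pitch) Rx(roll)).
In Python, from plant import get_obs, capture, close_job gives the robot as it stands. The module is installed in compiled form; this text tells all that it offers.
- The arm moves only by the shell command python3 -m pendant 'ROWS'. ROWS is JSON, a list of rows, each a list of 3 entries, a list of its own where there are three numbers: the shift along the tool's x, y, z in m, then the turn, a rotation vector about the tool's x, y, z in rad, then the finger opening in m, from 0 to 0.0918. In form: [[[tx, ty, tz], [wx, wy, wz], fingers], ...]. A call has 1 to 10 rows; each row is the pose to reach, as a shift and turn from the pose commanded when the call began, along the tool's axes at that moment; what a row does not reach only later rows make up. A row lasts 1/12 s, in which the tool goes at most 41.7 mm and 7.16 degrees, less where a joint would pass 70% of its speed; a pose out of reach is approached as far as the arm can. A call with a gripper value outside its range is refused whole. The fingers move at their own pace and stop on an object; the grip force is fixed at half the most. Time passes only in rows, so rows that repeat a pose let the fingers close. It gives the time, the measured TCP pose, the force and the opening at its end, in the units of the state.
- get_obs(): the state, without advancing time (a new reading comes with each control period).
- capture(name): name is "scene" or "top"; returns a dict with "color" (400x640x3 uint8, red, green, blue), "mtx" (3x3 intrinsics, pixels), "rvec" (rotation vector, rad) and "tvec" (3), from world to camera coordinates, as OpenCV has them. Camera axes: x right, y down, z forward; pixel columns grow to the right and rows downward; lengths in mm; the calibration is good to about 2 mm. A picture is of the moment at which its call begins. There is no depth.
- close_job(): hands the job in, once; it reports no verdict.
The state is a dict: "time": time; "joint_positions": joint angles; "dq": joint speeds; "tau": joint torques, N m; "tool_pos": TCP position; "tcp_rot": TCP orientation; "contact_force": force on the tool from outside, world axes, zero at the start; "moment": the same for the moment, N m; "grip_width": finger opening in mm.
Only numpy, scipy, OpenCV 4.12 (cv2) and the standard library are available. Lean on these libraries where they do the work, as an engineer would, in place of code of your own. Each camera call takes 0.05 s, during which the arm holds its last target. There are 200 camera calls.

## Working session

There is one attempt and no reset: what is moved stays moved. The work goes in short steps, Python scripts to look and compute and a shell command to move; the robot and the scene stay as the last step left them, time stands still between calls to the robot, and variables do not carry over. Pictures are saved under pics/ and viewed, about 8 in all and at most 12, crops included, and the job is handed in when it is done.

```bash
mkdir -p pics
python3 - <<'E'
from plant import get_obs,capture
import cv2,numpy as np
for n in("scene","top"):
    c=capture(n);cv2.imwrite(f"pics/{n}0.png",c["color"][...,::-1]);print(n,c["mtx"].tolist(),c["rvec"],c["tvec"])
o=get_obs();print(o)
E
```

```text
scene [[367.4674021765555, 0.0, 314.44949194682147], [0.0, 367.4674021765555, 197.9426697007686], [0.0, 0.0, 1.0]] [ 2.30118782  0.7954266  -0.30869009] [-471.36717212 -257.35326485 1210.88473549]
top [[452.37812198461114, 0.0, 323.32843097879197], [0.0, 452.37812198461114, 203.10181194658523], [0.0, 0.0, 1.0]] [ 2.21253881 -1.97601794  0.22406001] [-86.53439019 627.12796491 920.44886022]
{'time': 0.1, 'joint_positions': array([-1.33896057e+00,  3.42629856e-01,  1.52489272e+00, -3.28046681e-05,
        1.27540586e+00, -1.46027027e-01]), 'dq': array([-0.00044727, -0.00177105, -0.00179797, -0.00014939, -0.00075539,
       -0.00067317]), 'tau': array([ 1.76458303e-03, -4.32003450e+01, -2.44694209e+01,  7.17797340e-02,
        5.26439014e-02, -5.60283740e-05]), 'tool_pos': array([ 193.66693584, -487.8472903 ,  404.13638438]), 'tcp_rot': array([-3.14026652e+00, -1.63330386e-04,  3.77872245e-01]), 'contact_force': array([-0.5028261 , -0.33497364,  0.37720005]), 'moment': array([ 0.00334218,  0.0236256 , -0.01616336]), 'grip_width': 91.67667467170949}
```

View pics/top0.png

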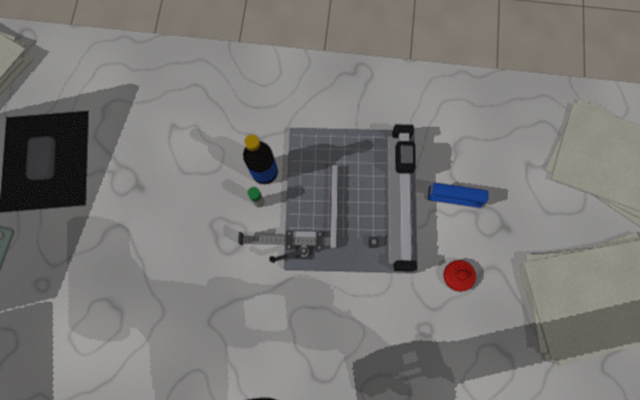

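View pics/scene0.png

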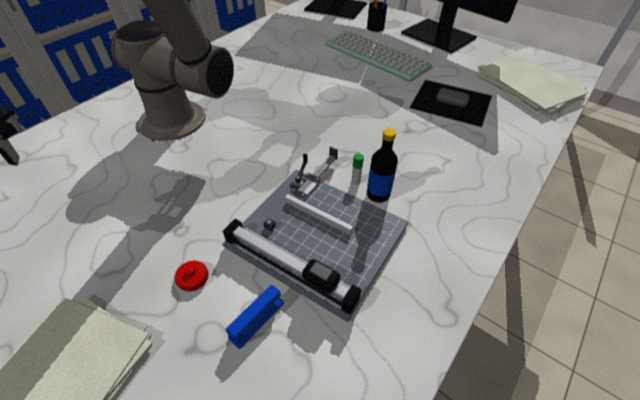

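The top view shows the trimmer board at cols 285–415, rows 128–271. The knob is near (272,259), the cam axis (304,252), the tab (241,238), the block (374,241), the bottle (262,165) and the glue stick (254,194). I'll enlarge for accurate pixels.

Run:
```python
import cv2
i=cv2.imread("pics/top0.png")[120:280,230:430]
cv2.imwrite("pics/c1.png",cv2.resize(i,None,fx=4,fy=3.75 if 0 else 4,interpolation=cv2.INTER_CUBIC)[40:640])
i=cv2.imread("pics/scene0.png")[135:245,220:350]
cv2.imwrite("pics/c2.png",cv2.resize(i,None,fx=5,fy=5,interpolation=cv2.INTER_CUBIC))
```

```text
(no output)
```

View pics/c1.png

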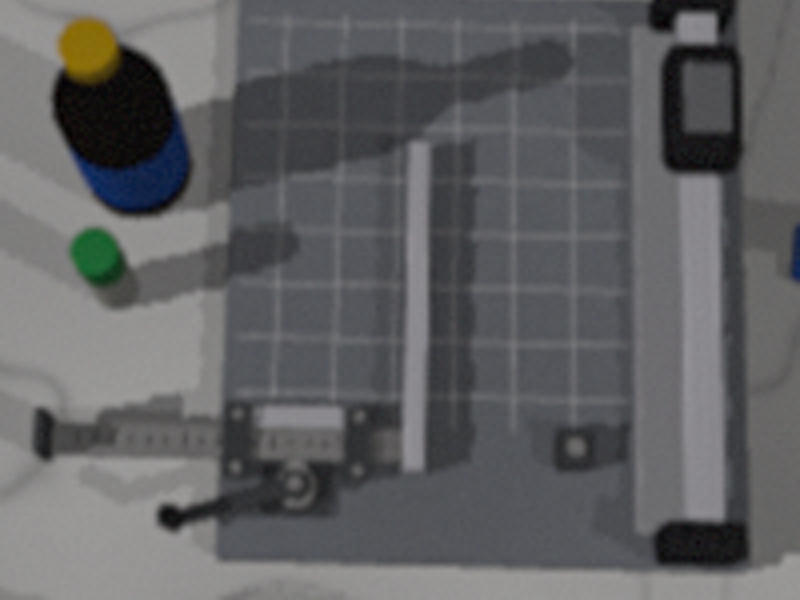

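View pics/c2.png

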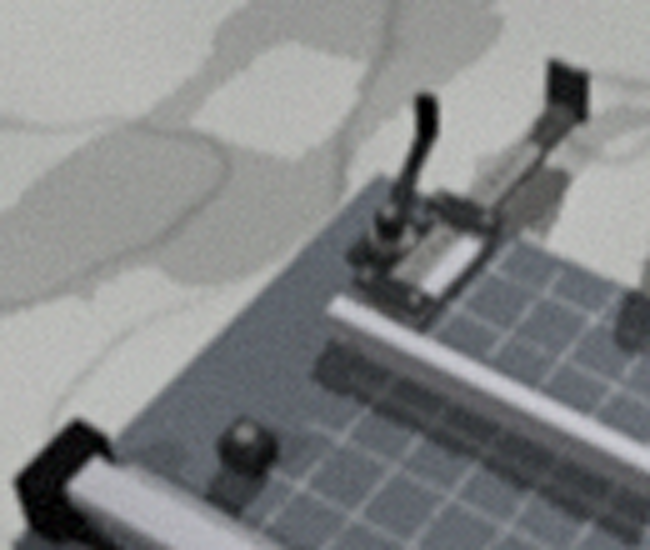

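The crops give (crop 1) the knob top (170,514), hub (297,486), tab top (44,433), block (574,447), fence ends (415,143)/(413,470) and board near corners (218,558)/(748,567). Crop 2 gives the knob top (427,98), tab top (567,68) and block (247,432).

```bash
cat > h.py <<'E'
import cv2,numpy as np
from plant import get_obs,capture
def ray(c,px,z):
    R=cv2.Rodrigues(np.array(c["rvec"]))[0];t=np.array(c["tvec"]).ravel()
    C=-R.T@t;d=R.T@np.linalg.inv(c["mtx"])@np.array([px[0],px[1],1.])
    return C+d*(z-C[2])/d[2]
def proj(c,P): return cv2.projectPoints(np.array(P,float).reshape(-1,3),np.array(c["rvec"]),np.array(c["tvec"]),c["mtx"],None)[0].reshape(-1,2)
E
python3 - <<'E'
from h import *
T,S=capture("top"),capture("scene")
f=lambda u,v:(229.6+u/4,119.6+(v+40)/4)
g=lambda u,v:(219.6+u/5,134.6+v/5)
for n,p,z in [("knob",(170,514),66),("axis",(297,486),46),("tab",(44,433),56),("block",(574,447),38),("fence0",(413,470),42),("fence1",(418,143),42),("BL",(218,558),20),("BR",(748,567),20),("edge",(240,0),20),("glue",(95,248),94),("cap",(90,42),210)]:
    print("T",n,ray(T,f(*p),z).round(1))
for n,p,z in [("knob",(427,98),66),("axis",(385,215),46),("tab",(567,66),56),("block",(247,432),38),("BL",(378,178),20),("fence0",(338,303),42)]:
    print("S",n,ray(S,g(*p),z).round(1))
E
```

```text
T knob [501.5  80.2  66. ]
T axis [526.4  15.5  46. ]
T tab [538.4 155.9  56. ]
T block [ 566.1 -134.3   38. ]
T fence0 [542.8 -46.8  42. ]
T fence1 [730.7 -29.3  42. ]
T BL [484.4  55.9  20. ]
T BR [ 512.7 -238.4   20. ]
T edge [814.7  86.4  20. ]
T glue [635.9 136.4  94. ]
T cap [710.1 132.3 210. ]
S knob [503.1  81.9  66. ]
S axis [529.3  14.2  46. ]
S tab [540.5 159.7  56. ]
S block [ 566.3 -132.8   38. ]
S BL [490.   53.3  20. ]
S fence0 [548.4 -45.6  42. ]
```

```bash
python3 -m pendant '[[[0.3,-0.235,0],[0,0,0.15],0],[[0.3,-0.235,0],[0,0,0.15],0],[[0.3,-0.235,0],[0,0,0.15],0],[[0.3,-0.235,0],[0,0,0.15],0],[[0.3,-0.235,0],[0,0,0.15],0],[[0.522,-0.41,0],[0,0,0.283],0],[[0.522,-0.41,0],[0,0,0.283],0],[[0.522,-0.41,0],[0,0,0.283],0],[[0.522,-0.41,0],[0,0,0.283],0],[[0.522,-0.41,0],[0,0,0.283],0]]'
```

```text
time: 1.03
tool_pos: [400.8, -131.6, 404.8]
tcp_rot: [3.141, -0.0, 0.094]
contact_force: [1.1, -0.4, -0.6]
grip_width: 29.8
```

```bash
python3 -m pendant '[[[0,0,0],[0,0,0],0],[[0,0,0],[0,0,0],0],[[0,0,0],[0,0,0],0],[[0,0,0],[0,0,0],0]]'
```

```text
time: 1.37
tool_pos: [400.0, -134.5, 404.6]
tcp_rot: [3.141, 0.0, 0.093]
contact_force: [-0.6, 0.2, 0.7]
grip_width: 3.1
```

```bash
python3 -m pendant '[[[0.148,-0.2075,0],[0,0,0],0],[[0.148,-0.2075,0],[0,0,0],0],[[0.148,-0.2075,0],[0,0,0],0],[[0.148,-0.2075,0],[0,0,0],0],[[0.148,-0.2075,0],[0,0,0],0],[[0.148,-0.2075,0],[0,0,0],0],[[0.148,-0.2075,0],[0,0,0],0],[[0.148,-0.2075,0],[0,0,0],0]]'
python3 -m pendant '[[[0,0,0.04],[0,0,0],0],[[0,0,0.08],[0,0,0],0],[[0,0,0.12],[0,0,0],0],[[0,0,0.12],[0,0,0],0],[[0,0,0.12],[0,0,0],0]]'
python3 - <<'E'
from h import *
i=[]
for n,P in(("top",(530,70,60)),("scene",(530,70,60))):
    c=capture(n);x,y=proj(c,P)[0].astype(int);print(n,x,y)
    i.append(cv2.resize(c["color"][y-45:y+45,x-45:x+45,::-1],None,fx=4.4,fy=4.4,interpolation=cv2.INTER_CUBIC))
cv2.imwrite("pics/d1.png",np.hstack(i))
E
```

```text
time: 2.03
tool_pos: [529.0, 87.1, 404.0]
tcp_rot: [3.142, 0.001, 0.095]
contact_force: [-1.1, -0.0, -0.2]
grip_width: 0.7
time: 2.45
tool_pos: [527.6, 84.9, 283.9]
tcp_rot: [3.142, 0.005, 0.092]
contact_force: [0.2, -1.2, 0.3]
grip_width: 0.5
top 278 245
scene 310 162
```

View pics/d1.png

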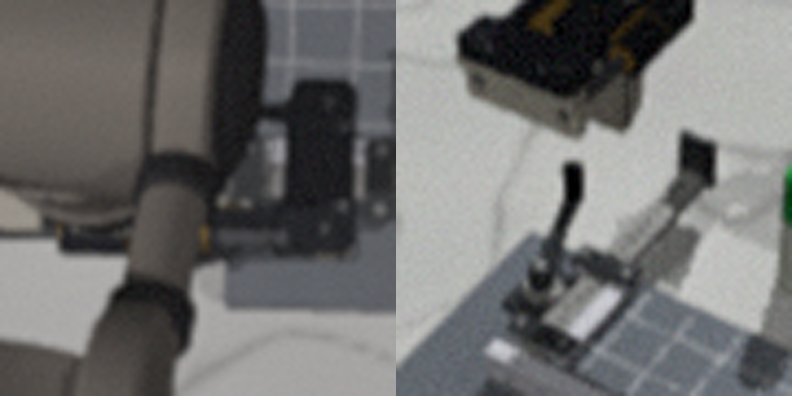

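The scene view shows the fingertips above and on the stem side of the knob, clear of it. I'll compute the push path in tool axes.

```bash
python3 -m pendant '[[[0,0,0.03],[0,0,0],0],[[0,0,0.057],[0,0,0],0],[[0,0,0.057],[0,0,0],0],[[0,0,0.057],[0,0,0],0]]'
cat >> h.py <<'E'
A=np.array([526.8,15.4]);YAW=.094
ex=np.array([np.cos(YAW),np.sin(YAW)]);ey=np.array([-ex[1],ex[0]])
def rel(p): d=np.array(p[:2])-A; return np.array([d@ex,d@ey])
def cen(th,s=1,hx=9.5,hy=19,r=7):   # finger centre pushing knob; s=1 ccw, -1 cw (trimmer axes, from cam axis)
    th=np.radians(th);k=70*np.array([np.cos(th),np.sin(th)]);n=-s*np.array([-np.sin(th),np.cos(th)])
    lo=0
    for d in np.arange(0,60,.1):
        q=np.maximum(np.abs(n*d)-[hx,hy],0)
        if np.hypot(*q)>=r: return k+n*d
E
python3 - <<'E'
from h import *
p=rel(get_obs()["tool_pos"]);print(p)
for th in range(105,232,7):
    d=cen(th)-p;print(th,(d*[1,-1]).round(0))
E
```

```text
time: 2.88
tool_pos: [528.6, 86.6, 229.3]
tcp_rot: [3.141, -0.001, 0.094]
contact_force: [0.1, 0.4, 0.0]
grip_width: 0.3
[ 8.46772621 70.75405018]
105 [-10.  -1.]
112 [-18.  -1.]
119 [-26.   0.]
126 [-33.   2.]
133 [-40.   4.]
140 [-46.   6.]
147 [-52.   9.]
154 [-59.  15.]
161 [-66.  22.]
168 [-71.  30.]
175 [-76.  39.]
182 [-79.  47.]
189 [-82.  56.]
196 [-83.  64.]
203 [-84.  72.]
210 [-83.  81.]
217 [-81.  91.]
224 [-75. 102.]
231 [-69. 112.]
```

```bash
python3 -m pendant '[[[-0.010,-0.001,0.001],[0,0,0],0],[[-0.018,-0.001,0.001],[0,0,0],0],[[-0.026,0,0.001],[0,0,0],0],[[-0.033,0.002,0.001],[0,0,0],0],[[-0.040,0.004,0.001],[0,0,0],0],[[-0.046,0.006,0.001],[0,0,0],0],[[-0.052,0.009,0.001],[0,0,0],0],[[-0.059,0.015,0.001],[0,0,0],0],[[-0.066,0.022,0.001],[0,0,0],0],[[-0.066,0.022,0.001],[0,0,0],0]]'
python3 - <<'E'
from h import *
print(rel(get_obs()["tool_pos"]))
c=capture("scene");x,y=proj(c,(530,70,60))[0].astype(int)
cv2.imwrite("pics/d2.png",cv2.resize(c["color"][y-50:y+50,x-60:x+60,::-1],None,fx=5,fy=5,interpolation=cv2.INTER_CUBIC))
E
```

```text
time: 3.72
tool_pos: [463.1, 57.9, 227.3]
tcp_rot: [3.141, 0.001, 0.094]
contact_force: [-0.0, 0.4, -0.1]
grip_width: 0.6
[-59.39671023  48.26706295]
```

View pics/d2.png

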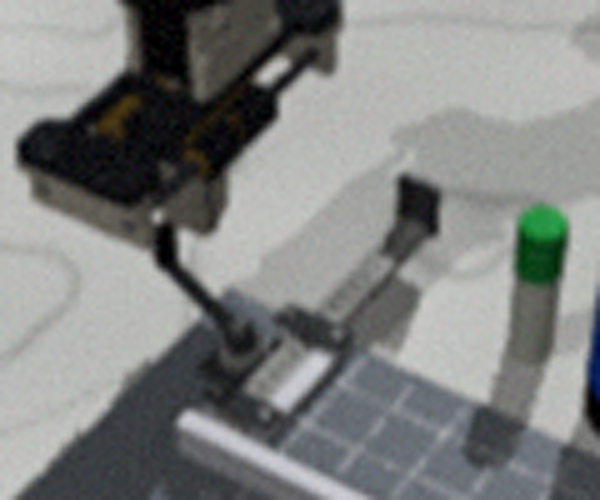

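The lever has swung about 50° with the knob at the finger and the tab unmoved. I'll continue the arc.

```bash
python3 -m pendant '[[[-0.005,0.008,0],[0,0,0],0],[[-0.010,0.017,0],[0,0,0],0],[[-0.013,0.025,0],[0,0,0],0],[[-0.016,0.034,0],[0,0,0],0],[[-0.017,0.042,0],[0,0,0],0],[[-0.018,0.050,0],[0,0,0],0],[[-0.017,0.059,0],[0,0,0],0],[[-0.015,0.069,0],[0,0,0],0],[[-0.009,0.080,0],[0,0,0],0],[[-0.009,0.080,0],[0,0,0],0]]'
python3 -m pendant '[[[0.003,0.004,0],[0,0,0],0],[[0.003,0.004,0],[0,0,0],0],[[0.003,0.004,0],[0,0,0],0]]'
python3 - <<'E'
from h import *
print(rel(get_obs()["tool_pos"]),cen(225),cen(231))
c=capture("scene");x,y=proj(c,(500,0,60))[0].astype(int)
cv2.imwrite("pics/d3.png",cv2.resize(c["color"][y-50:y+50,x-60:x+60,::-1],None,fx=5,fy=5,interpolation=cv2.INTER_CUBIC))
E
```

```text
time: 4.6
tool_pos: [464.0, -23.7, 226.5]
tcp_rot: [3.141, 0.0, 0.093]
contact_force: [-1.5, -1.1, -0.3]
grip_width: 0.6
time: 4.85
tool_pos: [465.8, -25.5, 226.3]
tcp_rot: [-3.141, 0.003, 0.095]
contact_force: [-5.6, -1.6, 1.3]
grip_width: 0.6
[-64.56233061 -34.94495146] [-66.04377336 -32.951176  ] [-60.60563635 -40.99569297]
```

View pics/d3.png

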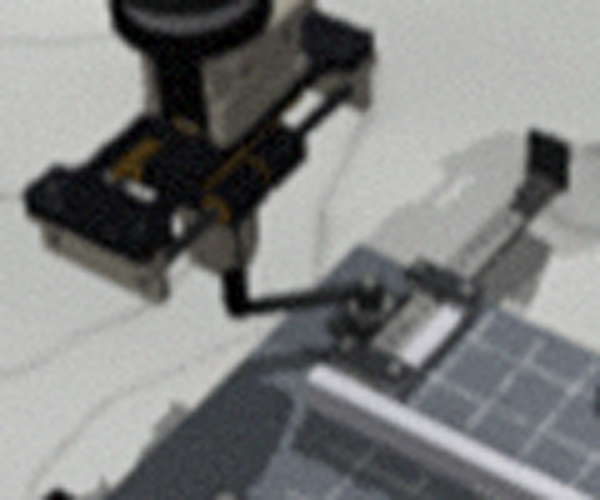

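The lever now points near-right and the force is rising, so it's probably at the stop. I'll press a little more to confirm, then retreat.

```bash
python3 -m pendant '[[[0.004,0.003,0],[0,0,0],0],[[0.004,0.003,0],[0,0,0],0],[[0.004,0.003,0],[0,0,0],0]]'
python3 - <<'E'
from h import *
print(rel(get_obs()["tool_pos"]))
E
```

```text
time: 5.15
tool_pos: [467.6, -27.0, 225.7]
tcp_rot: [-3.138, 0.011, 0.095]
contact_force: [-15.4, 2.9, 8.5]
grip_width: 0.6
[-62.89078895 -36.67139352]
```

```bash
python3 -m pendant '[[[-0.015,-0.010,0],[0,0,0],0],[[-0.02,-0.010,-0.02],[0,0,0],0],[[-0.02,-0.01,-0.06],[0,0,0],0],[[0.01,-0.05,-0.06],[0,0,0],0],[[0.03,-0.09,-0.06],[0,0,0],0],[[0.045,-0.125,-0.06],[0,0,0],0],[[0.06,-0.16,-0.06],[0,0,0],0],[[0.075,-0.19,-0.06],[0,0,0],0],[[0.086,-0.213,-0.06],[0,0,0],0],[[0.086,-0.213,-0.06],[0,0,0],0]]'
python3 -m pendant '[[[0,0,0],[0,0,0],0],[[0,0,0],[0,0,0],0]]'
python3 - <<'E'
from h import *
print(rel(get_obs()["tool_pos"]))
for n in("top","scene"):
    c=capture(n);x,y=proj(c,(540,120,60))[0].astype(int)
    cv2.imwrite(f"pics/e{n}.png",cv2.resize(c["color"][y-60:y+60,x-80:x+80,::-1],None,fx=4,fy=4,interpolation=cv2.INTER_CUBIC))
E
```

```text
time: 5.98
tool_pos: [537.3, 196.7, 286.8]
tcp_rot: [-3.14, -0.003, 0.099]
contact_force: [-0.1, -0.3, 0.2]
grip_width: 0.1
time: 6.15
tool_pos: [536.0, 191.9, 286.4]
tcp_rot: [3.141, 0.001, 0.095]
contact_force: [0.6, -0.1, 1.1]
grip_width: 0.9
[ 25.69716679 174.86802888]
```

View pics/escene.png

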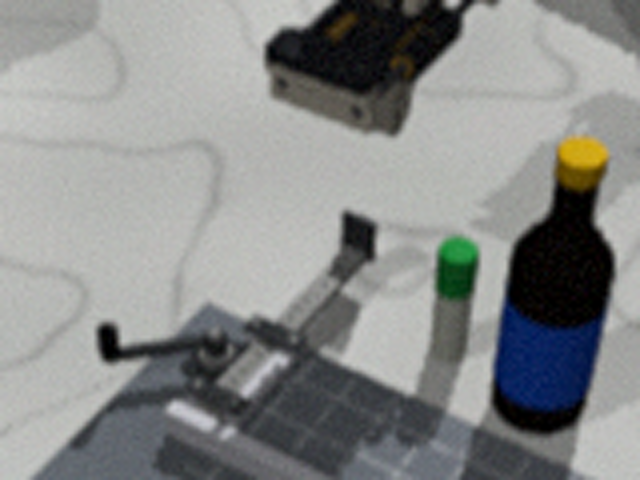

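The lever stays at its free end, with the knob at crop (107,343). The fingertips are beyond the tab at (358,235), with the glue stick clear. Next I'll descend and start the push.

```bash
python3 -m pendant '[[[0,-0.002,0.035],[0,0,0],0],[[0,-0.002,0.065],[0,0,0],0],[[0,-0.002,0.078],[0,0,0],0],[[0,-0.002,0.078],[0,0,0],0],[[0,-0.002,0.078],[0,0,0],0]]'
python3 -m pendant '[[[0,0.005,0],[0,0,0],0],[[0,0.010,0],[0,0,0],0],[[0,0.014,0],[0,0,0],0],[[0,0.018,0],[0,0,0],0],[[0,0.022,0],[0,0,0],0],[[0,0.026,0],[0,0,0],0],[[0,0.030,0],[0,0,0],0],[[0,0.034,0],[0,0,0],0],[[0,0.034,0],[0,0,0],0]]'
python3 - <<'E'
from h import *
print(rel(get_obs()["tool_pos"]))
c=capture("scene");x,y=proj(c,(540,80,60))[0].astype(int)
cv2.imwrite("pics/f1.png",cv2.resize(c["color"][y-60:y+60,x-80:x+80,::-1],None,fx=4,fy=4,interpolation=cv2.INTER_CUBIC))
E
```

```text
time: 6.67
tool_pos: [536.0, 193.2, 208.6]
tcp_rot: [3.141, 0.001, 0.093]
contact_force: [0.8, -0.3, -0.0]
grip_width: 0.3
time: 7.42
tool_pos: [539.2, 160.3, 209.6]
tcp_rot: [-3.141, -0.001, 0.094]
contact_force: [-0.0, 1.7, 1.2]
grip_width: 0.3
[ 25.96835374 143.05608145]
```

View pics/f1.png

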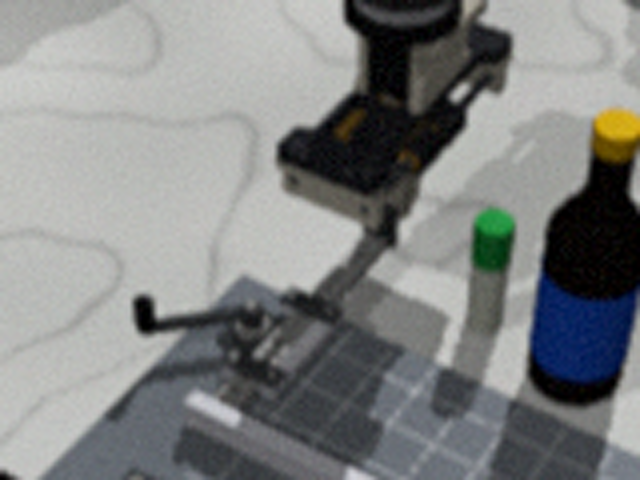

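The tab is in contact and the fence has moved forward. I'll continue, then creep home watching the force.

```bash
python3 -m pendant '[[[0,0.006,0],[0,0,0],0],[[0,0.012,0],[0,0,0],0],[[0,0.018,0],[0,0,0],0],[[0,0.024,0],[0,0,0],0],[[0,0.030,0],[0,0,0],0],[[0,0.036,0],[0,0,0],0],[[0,0.041,0],[0,0,0],0],[[0,0.045,0],[0,0,0],0],[[0,0.045,0],[0,0,0],0]]'
python3 -m pendant '[[[0,0.002,0],[0,0,0],0],[[0,0.004,0],[0,0,0],0],[[0,0.006,0],[0,0,0],0],[[0,0.006,0],[0,0,0],0]]'
python3 -c "
from h import *
print(rel(get_obs()['tool_pos']))"
```

```text
time: 8.22
tool_pos: [543.2, 115.7, 209.4]
tcp_rot: [-3.141, -0.0, 0.094]
contact_force: [-1.5, 3.9, 4.2]
grip_width: 0.7
time: 8.55
tool_pos: [543.7, 110.2, 209.4]
tcp_rot: [-3.14, 0.0, 0.095]
contact_force: [-3.7, 7.1, 6.4]
grip_width: 0.4
[25.71964218 92.79779306]
```

```bash
for k in 1 2; do python3 -m pendant '[[[0,0.002,0],[0,0,0],0],[[0,0.003,0],[0,0,0],0],[[0,0.003,0],[0,0,0],0]]'
python3 -c "
from h import *
print(rel(get_obs()['tool_pos']))"; done
```

```text
time: 8.8
tool_pos: [543.9, 107.4, 209.3]
tcp_rot: [-3.14, 0.0, 0.095]
contact_force: [-2.7, 7.0, 4.9]
grip_width: 0.5
[25.67566905 89.98607738]
time: 9.05
tool_pos: [544.2, 104.4, 209.4]
tcp_rot: [-3.14, 0.0, 0.095]
contact_force: [-3.7, 8.0, 6.3]
grip_width: 0.6
[25.65348707 87.02570546]
```

```bash
for k in 1 2; do python3 -m pendant '[[[0,0.002,0],[0,0,0],0],[[0,0.003,0],[0,0,0],0],[[0,0.003,0],[0,0,0],0]]'
python3 -c "
from h import *
print(rel(get_obs()['tool_pos']))"; done
python3 - <<'E'
from h import *
i=[]
for n,P in(("scene",(555,-80,40)),("top",(555,-60,40))):
    c=capture(n);x,y=proj(c,P)[0].astype(int)
    i.append(cv2.resize(c["color"][y-45:y+45,x-45:x+45,::-1],None,fx=4.4,fy=4.4,interpolation=cv2.INTER_CUBIC))
    print(n,x,y)
cv2.imwrite("pics/g1.png",np.hstack(i))
E
```

```text
time: 9.3
tool_pos: [544.2, 103.3, 209.4]
tcp_rot: [-3.137, -0.0, 0.094]
contact_force: [-4.0, 20.8, 7.3]
grip_width: 0.5
[25.5776264  85.88604641]
time: 9.55
tool_pos: [544.2, 102.5, 209.5]
tcp_rot: [-3.133, -0.0, 0.094]
contact_force: [-4.2, 32.9, 8.1]
grip_width: 0.2
[25.50353911 85.09492139]
scene 280 205
top 339 242
```

View pics/g1.png

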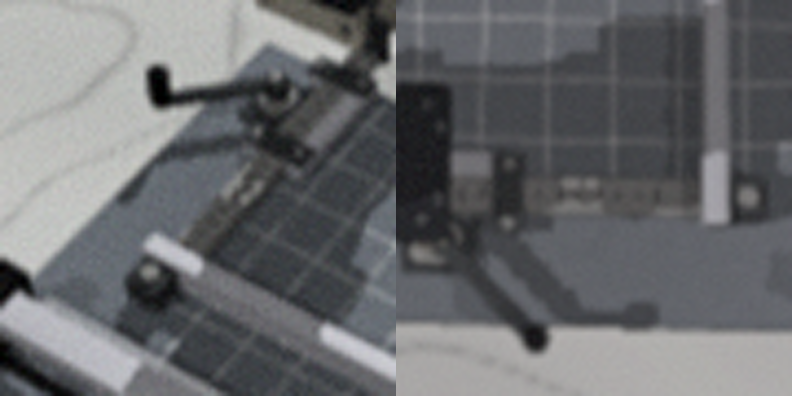

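The fence face is against the block in both views (scene crop block (150,282), top crop block (748,195)), and the force has jumped to 33 N, so it's home. The lever is still free. I'll back off, rise and travel to the other side of the knob.

```bash
python3 -m pendant '[[[0,-0.005,0],[0,0,0],0],[[0,-0.012,0],[0,0,0],0],[[0,-0.014,-0.03],[0,0,0],0],[[0,-0.014,-0.06],[0,0,0],0],[[-0.01,0.02,-0.06],[0,0,0],0],[[-0.02,0.06,-0.06],[0,0,0],0],[[-0.03,0.10,-0.06],[0,0,0],0],[[-0.04,0.135,-0.06],[0,0,0],0],[[-0.045,0.156,-0.06],[0,0,0],0],[[-0.045,0.156,-0.06],[0,0,0],0]]'
python3 -m pendant '[[[0,0,0],[0,0,0],0],[[0,0,0.02],[0,0,0],0],[[0,0,0.042],[0,0,0],0],[[0,0,0.042],[0,0,0],0],[[0,0,0.042],[0,0,0],0]]'
python3 - <<'E'
from h import *
p=rel(get_obs()["tool_pos"]);print(p)
for th in range(225,100,-7):
    d=cen(th,-1)-p;print(th,(d*[1,-1]).round(0))
E
```

```text
time: 10.48
tool_pos: [514.6, -66.1, 268.8]
tcp_rot: [3.14, -0.0, 0.09]
contact_force: [0.5, -0.0, 0.1]
grip_width: 0.4
time: 10.9
tool_pos: [515.0, -60.8, 226.1]
tcp_rot: [-3.141, 0.003, 0.096]
contact_force: [-0.1, 0.5, 0.3]
grip_width: 0.6
[-18.94112304 -74.75151869]
225 [-14.  -9.]
218 [-20. -11.]
211 [-27. -15.]
204 [-34. -21.]
197 [-40. -28.]
190 [-45. -36.]
183 [-50. -45.]
176 [-53. -54.]
169 [-55. -62.]
162 [-56. -70.]
155 [-56. -79.]
148 [-55. -88.]
141 [-52. -99.]
134 [ -46. -109.]
127 [ -40. -118.]
120 [ -33. -126.]
113 [ -25. -132.]
106 [ -17. -137.]
```

```bash
python3 -m pendant '[[[-0.014,-0.009,-0.001],[0,0,0],0],[[-0.020,-0.011,-0.001],[0,0,0],0],[[-0.027,-0.015,-0.001],[0,0,0],0],[[-0.034,-0.021,-0.001],[0,0,0],0],[[-0.040,-0.028,-0.001],[0,0,0],0],[[-0.045,-0.036,-0.001],[0,0,0],0],[[-0.050,-0.045,-0.001],[0,0,0],0],[[-0.053,-0.054,-0.001],[0,0,0],0],[[-0.055,-0.062,-0.001],[0,0,0],0],[[-0.055,-0.062,-0.001],[0,0,0],0]]'
python3 -m pendant '[[[-0.001,-0.008,0],[0,0,0],0],[[-0.001,-0.017,0],[0,0,0],0],[[0,-0.026,0],[0,0,0],0],[[0.003,-0.037,0],[0,0,0],0],[[0.009,-0.047,0],[0,0,0],0],[[0.015,-0.056,0],[0,0,0],0],[[0.022,-0.064,0],[0,0,0],0],[[0.030,-0.070,0],[0,0,0],0],[[0.035,-0.073,0],[0,0,0],0],[[0.035,-0.073,0],[0,0,0],0]]'
python3 - <<'E'
from h import *
print(rel(get_obs()["tool_pos"]),cen(105,-1))
E
```

```text
time: 11.73
tool_pos: [453.7, -3.8, 227.6]
tcp_rot: [-3.141, 0.001, 0.096]
contact_force: [-0.1, -0.3, -0.8]
grip_width: 0.7
time: 12.57
tool_pos: [483.0, 71.6, 227.3]
tcp_rot: [-3.141, 0.001, 0.096]
contact_force: [-1.1, 0.9, -1.0]
grip_width: 0.3
[-38.36501227  60.09597999] [-34.63466479  63.18900217]
```

Now press in small steps to the clamped stop.

```bash
for k in 1 2; do python3 -m pendant '[[[0.002,0,0],[0,0,0],0],[[0.004,-0.001,0],[0,0,0],0],[[0.004,-0.001,0],[0,0,0],0],[[0.004,-0.001,0],[0,0,0],0]]'
python3 -c "
from h import *
print(rel(get_obs()['tool_pos']))"; done
```

```text
time: 12.9
tool_pos: [485.6, 72.5, 227.3]
tcp_rot: [-3.141, 0.003, 0.095]
contact_force: [-5.8, 1.7, 0.0]
grip_width: 0.6
[-35.62666409  60.6712203 ]
time: 13.23
tool_pos: [488.8, 73.8, 227.2]
tcp_rot: [-3.14, 0.005, 0.095]
contact_force: [-8.0, 1.9, 3.4]
grip_width: 0.8
[-32.33236823  61.69440285]
```

```bash
for k in 1 2; do python3 -m pendant '[[[0.002,0,0],[0,0,0],0],[[0.004,-0.001,0],[0,0,0],0],[[0.004,-0.001,0],[0,0,0],0],[[0.004,-0.001,0],[0,0,0],0]]'
python3 -c "
from h import *
print(rel(get_obs()['tool_pos']))"; done
```

```text
time: 13.57
tool_pos: [490.5, 74.4, 227.0]
tcp_rot: [-3.142, 0.013, 0.096]
contact_force: [-19.8, -5.8, 11.8]
grip_width: 0.6
[-30.5875453   62.18550287]
time: 13.9
tool_pos: [492.2, 75.0, 226.7]
tcp_rot: [3.141, 0.021, 0.096]
contact_force: [-30.2, -12.1, 22.7]
grip_width: 0.5
[-28.89255579  62.62218514]
```

The force is at 30 N with no give, so the lever is at the stop. I'll retreat clear and verify.

```bash
python3 -m pendant '[[[-0.010,0,0],[0,0,0],0],[[-0.025,0,0],[0,0,0],0],[[-0.03,0,-0.03],[0,0,0],0],[[-0.03,0,-0.07],[0,0,0],0],[[-0.03,0.03,-0.11],[0,0,0],0],[[-0.03,0.07,-0.15],[0,0,0],0],[[-0.03,0.11,-0.17],[0,0,0],0],[[-0.03,0.15,-0.18],[0,0,0],0],[[-0.03,0.19,-0.18],[0,0,0],0],[[-0.03,0.23,-0.18],[0,0,0],0]]'
python3 -m pendant '[[[-0.03,0.04,0],[0,0,0],0],[[-0.06,0.08,0],[0,0,0],0],[[-0.09,0.12,0],[0,0,0],0],[[-0.11,0.15,0],[0,0,0],0],[[-0.11,0.18,0],[0,0,0],0],[[-0.11,0.18,0],[0,0,0],0],[[-0.11,0.18,0],[0,0,0],0],[[-0.11,0.18,0],[0,0,0],0]]'
python3 - <<'E'
from h import *
print(get_obs()["tool_pos"])
c=capture("top");cv2.imwrite("pics/z.png",cv2.resize(c["color"][120:280,230:430,::-1],None,fx=4,fy=4,interpolation=cv2.INTER_CUBIC)[40:640])
d=np.abs(c["color"].astype(int)-cv2.imread("pics/top0.png")[...,::-1]).max(2)
print("stapler/ink diff",(d[170:300,425:500]>50).sum(),"bottle/glue diff",(d[130:205,240:276]>50).sum())
E
```

```text
time: 14.73
tool_pos: [488.4, -138.0, 409.3]
tcp_rot: [3.139, -0.006, 0.095]
contact_force: [0.2, -0.0, -0.4]
grip_width: 0.3
time: 15.4
tool_pos: [395.7, -325.9, 406.7]
tcp_rot: [-3.141, -0.001, 0.094]
contact_force: [-0.7, 0.5, -0.2]
grip_width: 0.4
[ 395.70379508 -325.88789604  406.74214749]
stapler/ink diff 0 bottle/glue diff 0
```

View pics/z.png

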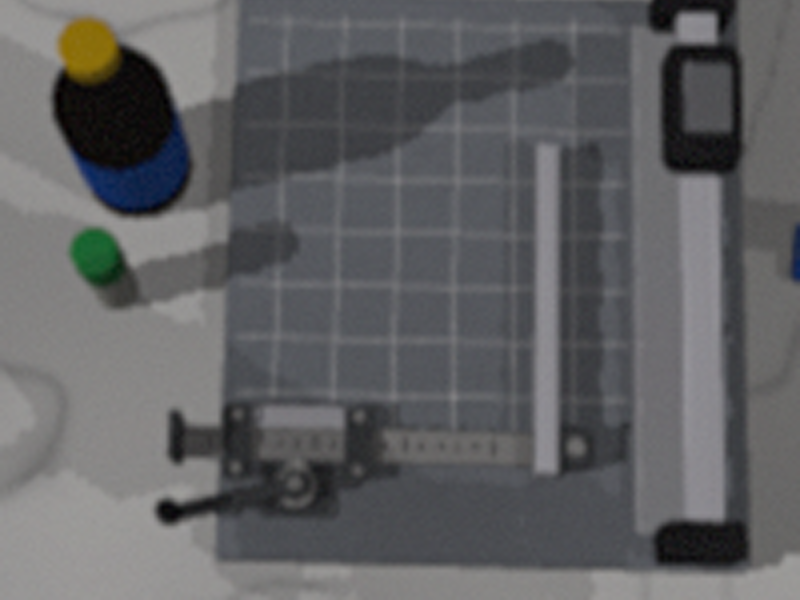

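The knob is at (168,511), against (170,514) at the start, so it is clamped. The fence touches the block at col 561, and the bystander areas of the image are unchanged. I'm handing in.

```bash
python3 -c "
from plant import close_job
print(close_job())"
```

```text
the job is handed in; nothing more can be done
None
```

The trimmer is set and the job is handed in; closing it gave no verdict. It took about 15.5 s of the 69 s allowed, with the fingers closed and nothing picked up.

1. **Freeing the cam:** I pushed the lever knob round to its free end, where the force rose to about 15 N at the end stop. The pictures showed it staying there.
2. **Back stop:** I pushed the thumb tab forward until the fence met the stop block. The force jumped from about 8 N to 33 N, and both cameras showed contact.
3. **Clamping:** I pushed the knob back past the cam's bite (about 8 N) to the clamped stop, where the force reached about 30 N.

**Last checks:** After the arm had moved clear, the top view showed these results:
- **Lever:** the knob is within about 1 image pixel (2 mm) of where it started, so the lever is clamped.
- **Fence:** it looks square and touches the stop block.
- **Bystanders:** comparing the first and last pictures showed no change around any of the four.
- **Arm:** it touches nothing, with the force reading near zero.

No check failed or disagreed. The fence gap and lever angle were judged from pictures and force only, not measured directly. Towards the end of the tab push the force was about 8 N, above the stated 2 to 5 N, but the stop moved the full distance.

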